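# Feed amber pieces through the gate of a sorting board

### The job

Three flat pieces of amber lie loose on the raised white sorting board. With the fingertips, push them one at a time, in any order, through the gate at the narrow end of the board so that each drops into the slot behind it before the next one goes through. Do not pick the pieces up, and leave the grey cone, the loupe and the tweezers beside the board where they are.

Things in the scene. Friction and masses are not known exactly. Their poses are not given: they have to be found in the camera images.
- board: fixed sorting board, white deck on a plywood block; origin on the table, +x of its frame runs along the deck towards the gate, +y to its left side. Deck top 65 mm above the table, from x = -140 to +100 mm and y = -115 to +115 mm, flat and level, with 25 mm high side rims (6 mm thick), a 12 mm high rear rim (x = -140 to -134) and two straight 25 mm high wings, 6 mm thick, that converge as a funnel from x = 12 mm, y = +-118 mm to the gate posts
- gate (a point): middle of the gate at deck height, on the edge of the deck where it drops into the slot (100 mm along the board's +x, 65 mm up). The clear gap between the two round posts (8 mm thick, 27 mm high, 4 mm before the edge) is 56 mm: every piece passes in any direction, but no two side by side. Axes as the board's: +x out of the gate into the slot
- slot (a point): middle of the slot's floor. The slot is an open pocket right behind the gate, 80 mm long (board x) and 144 mm wide (board y); floor 61 mm below the deck top, walls up to 12 mm above the deck top. A piece falls in by itself once its centre is past the deck's edge
- piece_a_center (a point): flat polished amber piece, about 33 x 51 x 16 mm, lying on the board at any yaw, about 25 g; point at its centre, half-way up
- piece_b_center (a point): flat polished amber piece, about 31 x 49 x 16 mm, lying on the board at any yaw, about 25 g; point at its centre, half-way up
- piece_c_center (a point): flat polished amber piece, about 29 x 48 x 13 mm, lying on the board at any yaw, about 25 g; point at its centre, half-way up
- cone: bystander: loose grey cone (stubby spool-like funnel), 49 mm across, 76 mm high, standing on the table behind the board's rear end; origin under its centre
- eyeglass: bystander: small loose folding loupe, 29 x 39 x 16 mm, on the table behind the board's rear end; origin under its centre
- tongs: bystander: loose steel tweezers, 128 mm long, 11 mm wide, lying on the table beside the board, on its +y side; origin under its centre
Things that resemble listed ones, but are neither listed nor needed, are in the scene too. What is shaped like the part that bears piece_c_center but yellow is not meant.

How it is judged:
By the outcome, as a careful person would: the job done as asked, in the order asked, and still so for the second after the job is handed in, with the robot touching nothing.
It also fails if it takes over 64 s, if anything falls off the work surface, if the arm or the gripper's body presses on something with over 40 N, if the wrist force passes 120 N, or if a joint passes its speed limit or range.

### The arm

A 6-joint arm with a two-finger parallel gripper is mounted at the origin on a cart in front of the work surface, level with it; the furniture and walls round the work are solid. World frame = base frame: x ahead of the robot, y to its left, z up, the work surface at z = 0. Lengths are in m, angles in rad, forces in N, time in s.
With the tool pointing down it reaches from about 0.3 to 0.875 m from the base axis. Payload 6.4 kg.
Tool frame: the origin (TCP) lies midway between the tips of the shut fingers; the grasp point (between the pads) lies ctrl.grip_point_offset behind it (ctrl.grip_point_offset is the distance from the TCP to the grasp point, in m); z points along the fingers, y is the direction in which the jaws open and shut (so a half turn about z gives the same grasp; the last joint's range is limited). The gripper opens to 85 mm and grips with 20 to 120 N. Pads are 22 mm wide; open, the fingers measure 114 mm over their backs; the gripper's body (76 mm by 85 mm) begins 54 mm behind the grasp point. The pads swing forward as they close: fully open they stand 13 mm farther back than shut.
Start: joints at [1.109, 0.181, 1.607, -0, 1.354, -0.206], TCP at [0.145, 0.556, 0.231] pointing down, gripper open.
Joint ranges: [-2.99, 2.99], [-0.89, 2.07], [0.3, 2.58], [-1.14, 4.28], [0, 2.63], [-3.12, 3.12]. Speed limits (rad/s): [2.57, 2.57, 3.01, 3.14, 3.14, 3.14].

### API

Orientations are given as a unit quaternion [w, x, y, z].
In Python, from bench import ctrl, viewer gives the robot as it stands.
- The arm moves only by the shell command python3 -m handwheel 'ROWS' [OPENING]. ROWS is JSON, a list of rows, each an object with "travel": the shift along the tool's x, y, z as a fraction of full scale, a list of three; "dr": the turn, a rotation vector about the tool's x, y, z as a fraction of full scale, a list of three. A call has 1 to 20 rows; each row shifts and turns the pose as measured when the row begins, along the tool's axes as they then stand; what a row does not reach is not made up. Full scale, the value 1, is 150 mm for a shift and 30 degrees for a turn. A row lasts 1/12 s, in which the tool goes at most 41.7 mm and 7.16 degrees, less where a joint would pass 70% of its speed; a pose out of reach is approached as far as the arm can. A call with a number of a shift or a turn outside -1 to 1 is refused whole. A call with a gripper value outside its range is refused whole. OPENING is the opening, from -1 (shut) to 1 (fully open), set as the call begins (- or left out, the last holds). The fingers move at their own pace and stop on an object; the grip force is fixed at half the most. Time passes only in rows, so rows that do not move let the fingers close. It gives the time, the measured TCP pose, the force and the opening at its end, in the units of the state.
- ctrl.get_obs(): the state, without advancing time (a new reading comes with each control period).
- viewer.camera(name): name is "side" or "top"; returns the picture (384x512x3 uint8, red, green, blue); there is no depth.
- viewer.get_calibration(name): a dict with "camera_matrix" (3x3 intrinsics, pixels), "R" (3x3) and "t" (3): a world point X has camera coordinates R X + t. Camera axes: x right, y down, z forward; pixel columns grow to the right and rows downward; lengths in m; the calibration is good to about 2 mm. A picture is of the moment at which its call begins. get_calibration takes no time and is no camera call.
- ctrl.hand_in(): hands the job in, once; it reports no verdict.
The state is a dict: "time_s": time; "q": joint angles; "dq": joint speeds; "joint_efforts": joint torques, N m; "eef_pos": TCP position; "eef_rot": TCP orientation; "wrist_force": force on the tool from outside, world axes, zero at the start; "torque": the same for the moment, N m; "opening": opening from 0.0 (shut) to 1.0 (fully open).
Only numpy, scipy, OpenCV 4.12 (cv2) and the standard library are available. Lean on these libraries where they do the work, as an engineer would, in place of code of your own. Each camera call takes 0.05 s, during which the arm holds its last target. There are 200 camera calls.

## Working session

There is one attempt and no reset: what is moved stays moved. The work goes in short steps, Python scripts to look and compute and a shell command to move; the robot and the scene stay as the last step left them, time stands still between calls to the robot, and variables do not carry over. Pictures are saved under pics/ and viewed, about 8 in all and at most 12, crops included, and the job is handed in when it is done.

```bash
mkdir -p pics; python3 - <<'E'
from bench import ctrl, viewer
import cv2,numpy as np
for n in("top","side"):
    im=viewer.camera(n); cv2.imwrite(f"pics/{n}0.png",im[:,:,::-1])
    c=viewer.get_calibration(n); print(n,np.round(c["camera_matrix"],1).tolist(),np.round(c["R"],4).tolist(),np.round(c["t"],4).tolist())
o=ctrl.get_obs(); print(o, ctrl.grip_point_offset)
E
```

```text
top [[462.2, 0.0, 251.5], [0.0, 462.2, 189.3], [0.0, 0.0, 1.0]] [[-0.0189, -0.9996, -0.02], [-0.9819, 0.0224, -0.1882], [0.1886, 0.016, -0.9819]] [0.0098, 0.494, 0.9126]
side [[409.5, 0.0, 257.5], [0.0, 409.5, 189.7], [0.0, 0.0, 1.0]] [[0.9286, -0.37, 0.0262], [-0.1087, -0.3389, -0.9345], [0.3547, 0.865, -0.355]] [-0.4338, 0.1238, 0.9819]
{'time_s': 0.1, 'q': array([ 1.10867145e+00,  1.81449164e-01,  1.60790571e+00,  2.12459008e-05,
        1.35379887e+00, -2.06326162e-01]), 'dq': array([ 5.12672628e-04, -1.96473675e-03, -9.78324781e-04, -9.99823107e-05,
        5.25215237e-04, -9.99140243e-04]), 'joint_efforts': array([ 1.89424818e-04, -4.45884311e+01, -3.52234840e+01, -3.17947361e-04,
        4.16128270e-03,  1.06326075e-05]), 'eef_pos': array([0.14525246, 0.5558428 , 0.23048524]), 'eef_rot': array([-2.65846216e-04,  1.27553179e-01,  9.91831426e-01, -7.33950785e-04]), 'wrist_force': array([-0.23593651,  0.97450356, -1.22880118]), 'torque': array([0.02589214, 0.04285243, 0.01025855]), 'opening': 1.0039586787986519} 0.0187
```

View pics/top0.png

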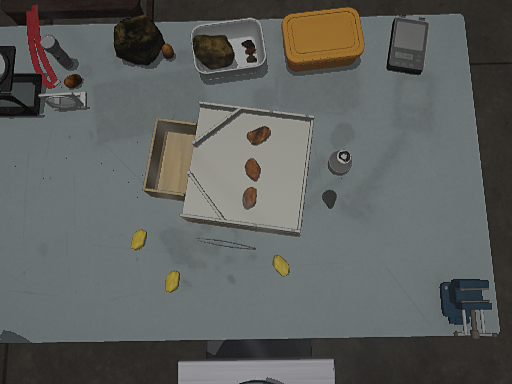

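View pics/side0.png

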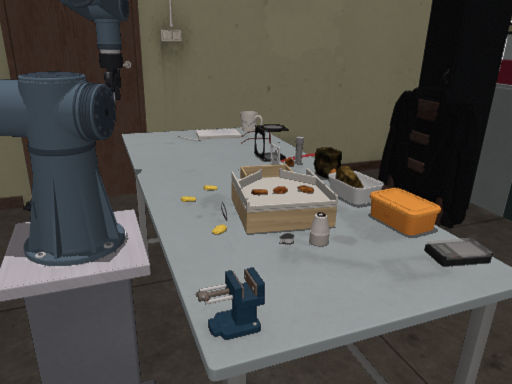

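```bash
cat > h.py <<'E'
import cv2,numpy as np
from bench import ctrl,viewer
def ray(n,uv,z):
    c=viewer.get_calibration(n);R=np.array(c["R"]);C=-R.T@np.array(c["t"])
    d=R.T@np.linalg.inv(c["camera_matrix"])@np.array([uv[0],uv[1],1.]);return C+d*(z-C[2])/d[2]
def proj(n,X):
    c=viewer.get_calibration(n);p=np.array(c["camera_matrix"])@(np.array(c["R"])@X+c["t"]);return p[:2]/p[2]
def blobs(im,lo=(3,80,40),hi=(16,255,200),box=(185,315,100,235)):
    h=cv2.cvtColor(im,cv2.COLOR_RGB2HSV);m=cv2.inRange(h,lo,hi)
    k=np.zeros_like(m);k[box[2]:box[3],box[0]:box[1]]=1;m=m*k
    m=cv2.morphologyEx(m,cv2.MORPH_CLOSE,np.ones((3,3)))
    cs=cv2.findContours(m,cv2.RETR_EXTERNAL,cv2.CHAIN_APPROX_NONE)[0]
    return [c for c in cs if cv2.contourArea(c)>30]
E
python3 - <<'E'
from h import *
im=cv2.imread("pics/top0.png")
cv2.imwrite("pics/topcrop.png",cv2.resize(im[90:250,135:335],None,fx=4,fy=3.75,interpolation=cv2.INTER_CUBIC) if 0 else cv2.resize(im[95:245,135:335],None,fx=4,fy=4,interpolation=cv2.INTER_CUBIC))
for c in blobs(im[:,:,::-1].copy()):
    (u,v),s,a=cv2.minAreaRect(c)
    bp=np.array([ray("top",p,.073)[:2] for p in cv2.boxPoints(((u,v),s,a))])
    e=[np.linalg.norm(bp[1]-bp[0]),np.linalg.norm(bp[2]-bp[1])]
    print(round(u),round(v),cv2.contourArea(c),ray("top",(u,v),.073).round(4),np.round(e,3))
E
```

```text
249 196 148.0 [0.4755 0.0044 0.073 ] [0.024 0.037]
252 169 209.5 [ 0.5306 -0.0034  0.073 ] [0.029 0.043]
259 135 257.5 [ 0.6021 -0.0179  0.073 ] [0.048 0.03 ]
```

View pics/topcrop.png

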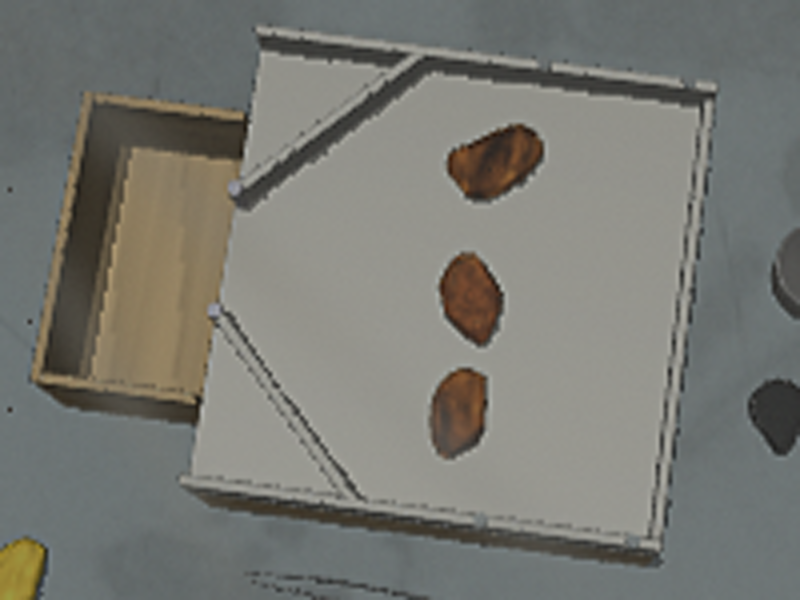

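The crop shows three brown amber pieces on the deck at about full-frame pixels (259,136), (253,170) and (250,198). The gate posts are at (194,142) and (188,173). The brown lumps at (72,81) and (168,51) and the yellow pieces are off the board, so they are not meant.

```bash
cat >> h.py <<'E'
def crop(u,v): return (135+u/4,95+v/4)
P=[ray("top",crop(*p),.092)[:2] for p in((236,188),(214,311))]
g=(P[0]+P[1])/2
K=[ray("top",crop(*p),.090)[:2] for p in((258,30),(714,86),(660,548),(182,480))]
ax=(K[0]-K[1]+K[3]-K[2]);ax/=np.linalg.norm(ax);ay=np.array([-ax[1],ax[0]])
gate=g+.004*ax
def tob(X): d=np.array(X)[:2]-gate;return np.array([d@ax+.1,d@ay])
def tow(b): return gate+(b[0]-.1)*ax+b[1]*ay
E
python3 - <<'E'
from h import *
print("posts",P,np.linalg.norm(P[0]-P[1]),"corners b",[tob(k).round(3) for k in K]);print("gate",gate,"ax",ax,np.degrees(np.arctan2(ax[1],ax[0])))
for p in((496,163),(471,299),(460,414)):
    X=ray("top",crop(*p),.072);print(X.round(4),tob(X).round(4))
from scipy.spatial.transform import Rotation as Ro
o=ctrl.get_obs();w=o["eef_rot"];print(Ro.from_quat([w[1],w[2],w[3],w[0]]).as_matrix().round(3))
E
```

```text
posts [array([0.58550349, 0.11316559]), array([0.52199606, 0.12388356])] 0.06440550006700083 corners b [array([ 0.099, -0.118]), array([-0.137, -0.119]), array([-0.138,  0.119]), array([0.098, 0.118])]
gate [0.55438284 0.12247416] ax [0.15826576 0.98739655] 80.89375114334871
[ 0.6016 -0.0185  0.072 ] [-0.0318 -0.069 ]
[ 0.5298 -0.0042  0.072 ] [-0.029   0.0042]
[0.4705 0.0025 0.072 ] [-0.0318  0.0638]
[[-0.967  0.253 -0.001]
 [ 0.253  0.967 -0.001]
 [ 0.    -0.002 -1.   ]]
```

```bash
python3 -m handwheel '[{"travel":[0,0,0],"dr":[0,0,0.2344]},{"travel":[0,0,0],"dr":[0,0,0.2344]},{"travel":[0,0,0],"dr":[0,0,0.2344]},{"travel":[0,0,0],"dr":[0,0,0.2344]},{"travel":[0,0,0],"dr":[0,0,0.2344]},{"travel":[0,0,0],"dr":[0,0,0.2344]},{"travel":[0,0,0],"dr":[0,0,0.2344]},{"travel":[0,0,0],"dr":[0,0,0.2344]},{"travel":[0,0,0],"dr":[0,0,0.2344]},{"travel":[0,0,0],"dr":[0,0,0.2344]},{"travel":[0,0,0],"dr":[0,0,0.2344]},{"travel":[0,0,0],"dr":[0,0,0.2344]}]' -0.62
cat >> h.py <<'E'
from scipy.spatial.transform import Rotation as Ro
def st(b=None,z=None,yaw=0):
    """state in board axes; to target b (board m), z, yaw (deg, board) in handwheel units"""
    o=ctrl.get_obs();w=o["eef_rot"];R=Ro.from_quat([w[1],w[2],w[3],w[0]]).as_matrix()
    bp=tob(o["eef_pos"]);tx=R[:2,0];ang=np.degrees(np.arctan2(tx@ay,tx@ax))
    print("t",round(o["time_s"],2),"b",bp.round(4),"z",o["eef_pos"][2].round(4),"yaw",ang.round(1),"tilt",R[:,2].round(3),"open",round(o["opening"],2),"F",np.round(o["wrist_force"],1))
    if b is not None:
        d=np.append(tow(b),z)-o["eef_pos"];print("travel units",(R.T@d/.15).round(3),"turn units z",round((ang-yaw)/30,3))
E
python3 -c "
from h import *
st((-.078,.004),.12)"
```

```text
time_s: 1.1
eef_pos: [0.1433, 0.5519, 0.2236]
eef_rot: [0.003, 0.77, 0.638, -0.007]
wrist_force: [0.9, -0.3, 0.6]
opening: 0.191
t 1.1 b [0.459  0.4739] z 0.2236 yaw -1.5 tilt [-0.006 -0.013 -1.   ] open 0.19 F [ 0.9 -0.3  0.6]
travel units [-3.484  3.231  0.727] turn units z -0.052
```

```bash
R='x'; python3 -m handwheel '[{"travel":[-0.19,0.176,0.03],"dr":[0,0,-0.05]},{"travel":[-0.19,0.176,0.03],"dr":[0,0,0]},{"travel":[-0.19,0.176,0.03],"dr":[0,0,0]},{"travel":[-0.19,0.176,0.03],"dr":[0,0,0]},{"travel":[-0.19,0.176,0.03],"dr":[0,0,0]},{"travel":[-0.19,0.176,0.03],"dr":[0,0,0]},{"travel":[-0.19,0.176,0.03],"dr":[0,0,0]},{"travel":[-0.19,0.176,0.03],"dr":[0,0,0]},{"travel":[-0.19,0.176,0.03],"dr":[0,0,0]},{"travel":[-0.19,0.176,0.03],"dr":[0,0,0]},{"travel":[-0.19,0.176,0.03],"dr":[0,0,0]},{"travel":[-0.19,0.176,0.03],"dr":[0,0,0]},{"travel":[-0.19,0.176,0.03],"dr":[0,0,0]},{"travel":[-0.19,0.176,0.03],"dr":[0,0,0]},{"travel":[-0.19,0.176,0.03],"dr":[0,0,0]},{"travel":[-0.19,0.176,0.03],"dr":[0,0,0]},{"travel":[-0.19,0.176,0.03],"dr":[0,0,0]},{"travel":[-0.19,0.176,0.03],"dr":[0,0,0]}]'
python3 -c "
from h import *
st((-.078,.004),.12)"
```

```text
time_s: 2.6
eef_pos: [0.5324, -0.057, 0.1388]
eef_rot: [0.001, 0.761, 0.649, -0.007]
wrist_force: [0.8, 0.4, -0.1]
opening: 0.187
t 2.6 b [-0.0807 -0.0067] z 0.1388 yaw 0.0 tilt [-0.01  -0.011 -1.   ] open 0.19 F [ 0.8  0.4 -0.1]
travel units [ 0.02  -0.07   0.126] turn units z 0.0
```

```bash
python3 -m handwheel '[{"travel":[0.02,-0.07,0.09],"dr":[0,0,0]},{"travel":[0,0,0.12],"dr":[0,0,0]},{"travel":[0,0,0.12],"dr":[0,0,0]},{"travel":[0,0,0.08],"dr":[0,0,0]},{"travel":[0,0,0],"dr":[0,0,0]}]'
python3 - <<'E'
from h import *
st((-.06,.004),.070)
E
```

```text
time_s: 3.02
eef_pos: [0.5257, -0.0635, 0.0731]
eef_rot: [0.002, 0.765, 0.644, -0.007]
wrist_force: [-0.7, -0.1, 0.4]
opening: 0.189
t 3.02 b [-0.0882 -0.0011] z 0.0731 yaw -0.7 tilt [-0.009 -0.013 -1.   ] open 0.19 F [-0.7 -0.1  0.4]
travel units [ 0.188 -0.036  0.018] turn units z -0.022
```

```bash
python3 -m handwheel '[{"travel":[0.06,-0.036,0.018],"dr":[0,0,-0.02]},{"travel":[0.06,0,0],"dr":[0,0,0]},{"travel":[0.06,0,0],"dr":[0,0,0]},{"travel":[0.06,0,0],"dr":[0,0,0]},{"travel":[0.06,0,0],"dr":[0,0,0]},{"travel":[0.06,0,0],"dr":[0,0,0]},{"travel":[0.06,0,0],"dr":[0,0,0]},{"travel":[0.06,0,0],"dr":[0,0,0]},{"travel":[0.06,0,0],"dr":[0,0,0]},{"travel":[0.05,0,0],"dr":[0,0,0]},{"travel":[0.04,0,0],"dr":[0,0,0]},{"travel":[0.02,0,0],"dr":[0,0,0]}]'
python3 - <<'E'
from h import *
st((.078,.0),.070)
im=viewer.camera("top");cv2.imwrite("pics/p1.png",cv2.resize(im[95:245,135:335,::-1],None,fx=3,fy=3))
for c in blobs(im): (u,v),s,a=cv2.minAreaRect(c);print(round(u),round(v),cv2.contourArea(c),tob(ray("top",(u,v),.072)).round(3))
E
```

```text
time_s: 4.02
eef_pos: [0.5385, 0.0461, 0.0725]
eef_rot: [0.004, 0.76, 0.65, -0.006]
wrist_force: [-0.0, -0.4, 0.6]
opening: 0.191
t 4.02 b [0.0221 0.0035] z 0.0725 yaw 0.2 tilt [-0.004 -0.013 -1.   ] open 0.19 F [-0.  -0.4  0.6]
travel units [0.373 0.025 0.012] turn units z 0.006
249 198 199.0 [-0.029  0.062]
262 135 191.0 [-0.037 -0.07 ]
```

View pics/p1.png

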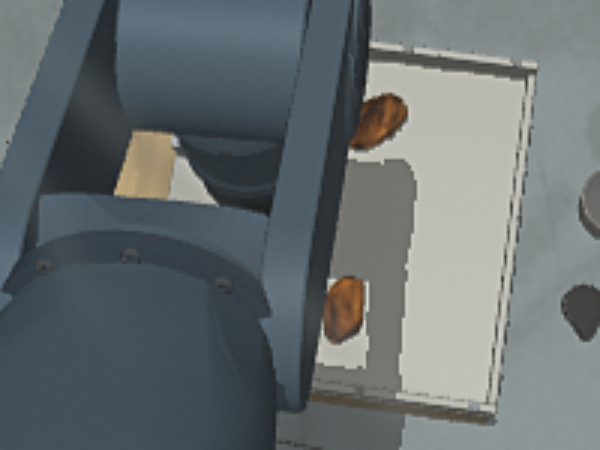

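The arm hides the middle piece from above, while the other two are still in place at (262,135) and (249,198). I'll check from the side.

```bash
python3 - <<'E'
from h import *
im=viewer.camera("side");cv2.imwrite("pics/s1.png",cv2.resize(im[150:240,215:345,::-1],None,fx=6,fy=6,interpolation=cv2.INTER_CUBIC))
st()
for b in((.1,0),(.096,.032),(.05,0)): print(b,(proj("side",np.append(tow(b),.072))-[215,150])*6)
E
```

```text
t 4.12 b [0.0217 0.0036] z 0.0725 yaw 0.2 tilt [-0.004 -0.013 -1.   ] open 0.19 F [-0.1 -0.3 -0.4]
(0.1, 0) [328.30834039 149.66821451]
(0.096, 0.032) [269.20475552 155.08108804]
(0.05, 0) [353.17295535 181.98345828]
```

View pics/s1.png

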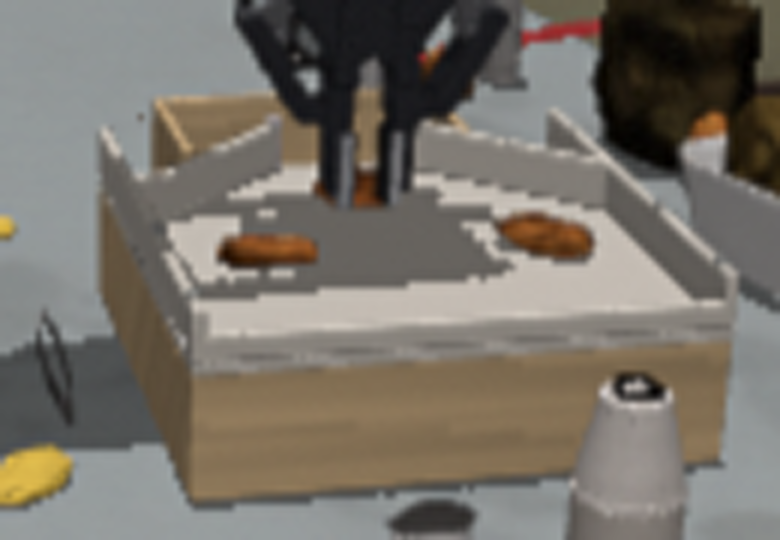

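The fork sits behind the middle piece, which is near crop (353,188), about board x 0.05 and y 0. I'll continue straight through the gate.

```bash
python3 -m handwheel '[{"travel":[0.055,0,0.012],"dr":[0,0,0]},{"travel":[0.055,0,0],"dr":[0,0,0]},{"travel":[0.055,0,0],"dr":[0,0,0]},{"travel":[0.055,0,0],"dr":[0,0,0]},{"travel":[0.055,0,0],"dr":[0,0,0]},{"travel":[0.055,0,0],"dr":[0,0,0]},{"travel":[0.055,0,0],"dr":[0,0,0]},{"travel":[0.03,0,0],"dr":[0,0,0]},{"travel":[0,0,0],"dr":[0,0,0]}]'
python3 - <<'E'
from h import *
im=viewer.camera("side");cv2.imwrite("pics/s2.png",cv2.resize(im[150:240,215:345,::-1],None,fx=5,fy=5,interpolation=cv2.INTER_CUBIC))
st((-.08,-.115),.13)
E
```

```text
time_s: 4.87
eef_pos: [0.5492, 0.1129, 0.0693]
eef_rot: [0.004, 0.76, 0.649, -0.006]
wrist_force: [-0.4, -0.2, 0.0]
opening: 0.193
t 4.92 b [0.0894 0.0036] z 0.0693 yaw 0.1 tilt [-0.004 -0.014 -1.   ] open 0.19 F [ 0.1  0.7 -0.7]
travel units [-1.136  0.788 -0.39 ] turn units z 0.003
```

View pics/s2.png

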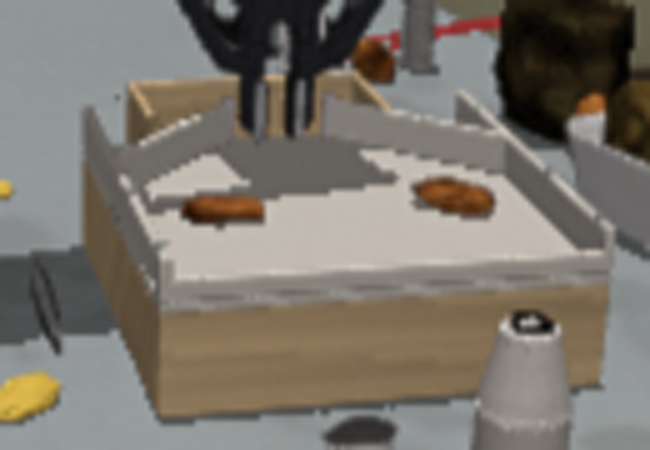

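```bash
python3 -m handwheel '[{"travel":[-0.05,0,-0.2],"dr":[0,0,0]},{"travel":[-0.05,0,-0.17],"dr":[0,0,0]},{"travel":[-0.2,0.12,0],"dr":[0,0,0]},{"travel":[-0.2,0.12,0],"dr":[0,0,0]},{"travel":[-0.2,0.12,0],"dr":[0,0,0]},{"travel":[-0.2,0.12,0],"dr":[0,0,0]},{"travel":[-0.15,0.11,0],"dr":[0,0,0]},{"travel":[0,0,0],"dr":[0,0,-0.225]},{"travel":[0,0,0],"dr":[0,0,-0.225]},{"travel":[0,0,0],"dr":[0,0,-0.225]},{"travel":[0,0,0],"dr":[0,0,0]}]' -0.8
python3 - <<'E'
from h import *
st((-.072,-.088),.070,20)
im=viewer.camera("top");cv2.imwrite("pics/p2.png",im[:,:,::-1])
for c in blobs(im,box=(140,315,100,235)): (u,v),s,a=cv2.minAreaRect(c);print(round(u),round(v),cv2.contourArea(c),tob(ray("top",(u,v),.072)).round(3))
E
```

```text
time_s: 5.83
eef_pos: [0.6134, -0.068, 0.1284]
eef_rot: [0.003, 0.629, 0.777, -0.008]
wrist_force: [1.0, 0.4, 0.3]
opening: 0.101
t 5.83 b [-0.0787 -0.0884] z 0.1284 yaw 21.2 tilt [-0.006 -0.017 -1.   ] open 0.1 F [1.  0.4 0.3]
travel units [0.048 0.018 0.389] turn units z 0.039
166 169 170.5 [0.148 0.026]
```

```bash
python3 -m handwheel '[{"travel":[0.045,0.015,0.09],"dr":[0,0,0]},{"travel":[0,0,0.12],"dr":[0,0,0]},{"travel":[0,0,0.12],"dr":[0,0,0]},{"travel":[0,0,0.03],"dr":[0,0,0]},{"travel":[0,0,0],"dr":[0,0,0]}]'
python3 - <<'E'
from h import *
st((-.0,-.051),.070,20)
E
```

```text
time_s: 6.3
eef_pos: [0.6137, -0.0592, 0.0705]
eef_rot: [0.003, 0.637, 0.771, -0.008]
wrist_force: [-0.8, -0.8, 1.0]
opening: 0.098
t 6.3 b [-0.07   -0.0873] z 0.0705 yaw 20.0 tilt [-0.005 -0.017 -1.   ] open 0.1 F [-0.8 -0.8  1. ]
travel units [ 0.522 -0.068 -0.004] turn units z -0.002
```

```bash
python3 -m handwheel '[{"travel":[0.05,-0.007,0],"dr":[0,0,0]},{"travel":[0.05,-0.007,0],"dr":[0,0,0]},{"travel":[0.05,-0.007,0],"dr":[0,0,0]},{"travel":[0.05,-0.007,0],"dr":[0,0,0]},{"travel":[0.05,-0.007,0],"dr":[0,0,0]},{"travel":[0.05,-0.007,0],"dr":[0,0,0]},{"travel":[0.05,-0.007,0],"dr":[0,0,0]},{"travel":[0.04,-0.007,0],"dr":[0,0,0]},{"travel":[0.02,-0.007,0],"dr":[0,0,0]}]'
cat >> h.py <<'E'
def sideview(f):
    im=viewer.camera("side");cv2.imwrite(f,cv2.resize(im[150:240,215:345,::-1],None,fx=5,fy=5,interpolation=cv2.INTER_CUBIC))
    for c in blobs(im,box=(215,345,150,212)):
        (u,v),s,a=cv2.minAreaRect(c);print("crop",round((u-215)*5),round((v-150)*5),cv2.contourArea(c),tob(ray("side",(u,v),.071)).round(3))
E
python3 - <<'E'
from h import *
st((.07,-.015),.070,20)
sideview("pics/s3.png")
E
```

```text
time_s: 7.05
eef_pos: [0.5923, 0.0073, 0.0728]
eef_rot: [0.005, 0.638, 0.77, -0.007]
wrist_force: [-0.0, -0.6, -0.4]
opening: 0.098
t 7.05 b [-0.0078 -0.0557] z 0.0728 yaw 19.8 tilt [-0.001 -0.017 -1.   ] open 0.1 F [-0.  -0.6 -0.4]
travel units [ 0.58  -0.079  0.009] turn units z -0.006
crop 220 208 61.0 [-0.031  0.063]
crop 365 168 43.0 [ 0.02  -0.035]
```

View pics/s3.png

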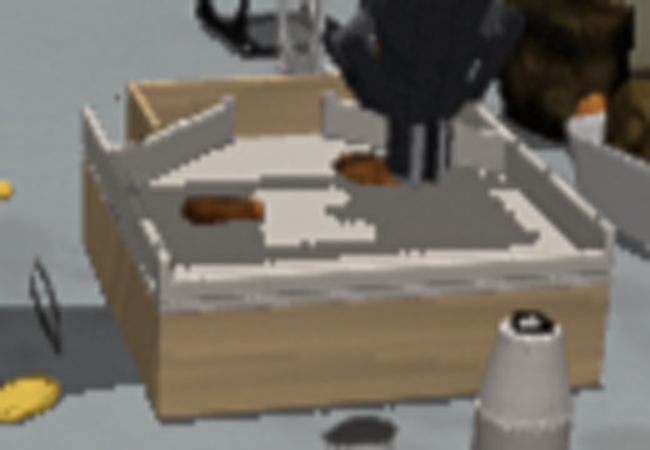

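The far piece is ahead of the fork at crop (367,168), lined up with the gate. The third piece is undisturbed at (220,208).

```bash
python3 -m handwheel '[{"travel":[0.05,-0.007,0.015],"dr":[0,0,0]},{"travel":[0.05,-0.007,0],"dr":[0,0,0]},{"travel":[0.05,-0.007,0],"dr":[0,0,0]},{"travel":[0.05,-0.007,0],"dr":[0,0,0]},{"travel":[0.05,-0.007,0],"dr":[0,0,0]},{"travel":[0.05,-0.007,0],"dr":[0,0,0]},{"travel":[0.03,-0.007,0],"dr":[0,0,0]}]'
python3 - <<'E'
from h import *
st((.085,-.006),.070,20)
sideview("pics/s4.png")
E
```

```text
time_s: 7.68
eef_pos: [0.5742, 0.0585, 0.0692]
eef_rot: [0.005, 0.638, 0.77, -0.007]
wrist_force: [-0.7, -0.0, 0.5]
opening: 0.102
t 7.68 b [ 0.0399 -0.0297] z 0.0692 yaw 19.7 tilt [-0.001 -0.017 -1.   ] open 0.1 F [-0.7 -0.   0.5]
travel units [ 0.336 -0.047 -0.011] turn units z -0.008
crop 220 207 55.0 [-0.03   0.063]
crop 295 145 54.5 [ 0.064 -0.004]
```

View pics/s4.png

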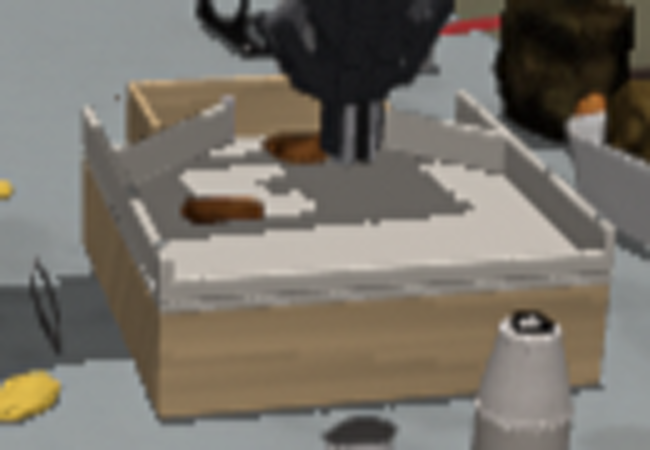

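The piece is at crop (295,145), about board (0.065,-0.005), and has drifted to the fork's left. I'll back off, square up behind it and push along +x.

```bash
python3 -m handwheel '[{"travel":[-0.08,0,0],"dr":[0,0,0]},{"travel":[-0.06,0,0],"dr":[0,0,0.1]},{"travel":[0,-0.05,0],"dr":[0,0,0.2]},{"travel":[0,-0.05,0],"dr":[0,0,0.2]},{"travel":[0,-0.02,0],"dr":[0,0,0.15]},{"travel":[0,0,0],"dr":[0,0,0]}]' -0.62
python3 - <<'E'
from h import *
st((.028,-.004),.070,0)
E
```

```text
time_s: 8.23
eef_pos: [0.5608, 0.0326, 0.0699]
eef_rot: [0.007, 0.764, 0.645, -0.006]
wrist_force: [1.6, 0.3, -0.7]
opening: 0.194
t 8.23 b [ 0.0123 -0.0205] z 0.0699 yaw -0.5 tilt [ 0.    -0.019 -1.   ] open 0.19 F [ 1.6  0.3 -0.7]
travel units [ 0.104 -0.111 -0.003] turn units z -0.017
```

```bash
python3 -m handwheel '[{"travel":[0,-0.06,0],"dr":[0,0,0]},{"travel":[0.02,-0.045,0],"dr":[0,0,0]},{"travel":[0.04,0,0],"dr":[0,0,0]},{"travel":[0.05,0,0],"dr":[0,0,0]},{"travel":[0.05,0,0],"dr":[0,0,0]},{"travel":[0.04,0,0],"dr":[0,0,0]},{"travel":[0.02,0,0],"dr":[0,0,0]}]'
python3 - <<'E'
from h import *
st((.09,0),.070,0)
sideview("pics/s5.png")
E
```

```text
time_s: 8.82
eef_pos: [0.5507, 0.0688, 0.0697]
eef_rot: [0.008, 0.762, 0.648, -0.006]
wrist_force: [0.9, -0.4, -0.9]
opening: 0.188
t 8.82 b [ 0.0464 -0.0048] z 0.0697 yaw -0.1 tilt [ 0.002 -0.019 -1.   ] open 0.19 F [ 0.9 -0.4 -0.9]
travel units [ 0.29  -0.033 -0.008] turn units z -0.004
crop 220 210 50.5 [-0.034  0.064]
```

View pics/s5.png

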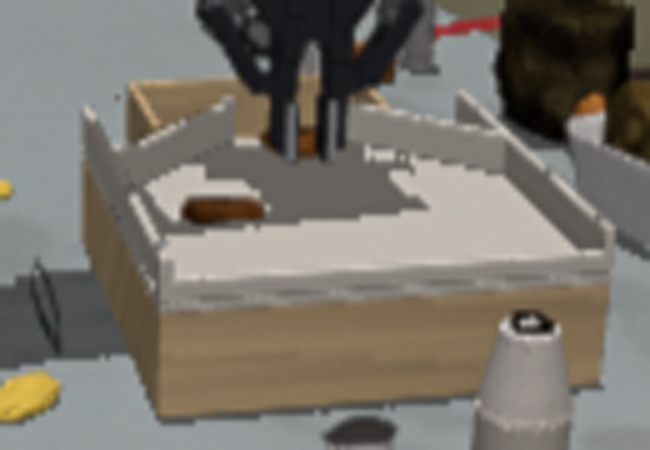

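The piece is between the fork and the gate at crop (292,140), so I'll keep pushing.

```bash
python3 -m handwheel '[{"travel":[0.04,-0.01,0],"dr":[0,0,0]},{"travel":[0.05,-0.01,0],"dr":[0,0,0]},{"travel":[0.05,0,0],"dr":[0,0,0]},{"travel":[0.05,0,0],"dr":[0,0,0]},{"travel":[0.05,0,0],"dr":[0,0,0]},{"travel":[0.03,0,0],"dr":[0,0,0]},{"travel":[0,0,0],"dr":[0,0,0]}]'
python3 - <<'E'
from h import *
st((-.072,.082),.130,-20)
sideview("pics/s6.png")
E
```

```text
time_s: 9.45
eef_pos: [0.5546, 0.1149, 0.0687]
eef_rot: [0.008, 0.761, 0.649, -0.006]
wrist_force: [-0.2, -0.7, 0.1]
opening: 0.188
t 9.45 b [ 0.0926 -0.0015] z 0.0687 yaw 0.0 tilt [ 0.002 -0.019 -1.   ] open 0.19 F [-0.2 -0.7  0.1]
travel units [-1.104 -0.555 -0.391] turn units z 0.667
crop 220 205 58.0 [-0.027  0.063]
crop 370 55 44.0 [ 0.238 -0.103]
```

View pics/s6.png

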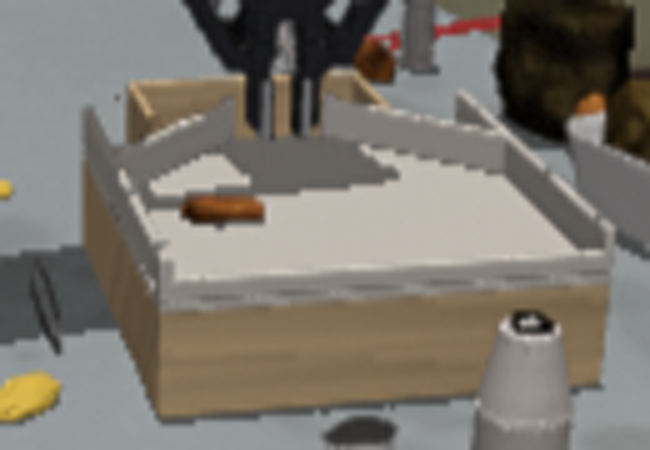

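The second piece is through. The third is still at crop (222,208), board (-0.03,0.063).

```bash
python3 -m handwheel '[{"travel":[-0.05,0,-0.2],"dr":[0,0,0]},{"travel":[-0.05,0,-0.17],"dr":[0,0,0]},{"travel":[-0.21,-0.107,0],"dr":[0,0,0]},{"travel":[-0.21,-0.107,0],"dr":[0,0,0]},{"travel":[-0.21,-0.107,0],"dr":[0,0,0]},{"travel":[-0.21,-0.107,0],"dr":[0,0,0]},{"travel":[-0.12,-0.1,0],"dr":[0,0,0]},{"travel":[0,0,0],"dr":[0,0,0.2]},{"travel":[0,0,0],"dr":[0,0,0.2]},{"travel":[0,0,0],"dr":[0,0,0.2]},{"travel":[0,0,0],"dr":[0,0,0]}]'
python3 - <<'E'
from h import *
st((-.075,.079),.07,-18)
im=viewer.camera("top");cv2.imwrite("pics/p3.png",im[:,:,::-1])
for c in blobs(im,box=(140,315,100,235)): (u,v),s,a=cv2.minAreaRect(c);print(round(u),round(v),cv2.contourArea(c),"deck",tob(ray("top",(u,v),.072)).round(3),"slot",tob(ray("top",(u,v),.012)).round(3))
E
```

```text
time_s: 10.42
eef_pos: [0.4469, -0.0374, 0.1298]
eef_rot: [0.011, 0.856, 0.516, -0.004]
wrist_force: [0.8, 0.3, -0.3]
opening: 0.191
t 10.42 b [-0.0748  0.0808] z 0.1298 yaw -18.8 tilt [ 0.005 -0.023 -1.   ] open 0.19 F [ 0.8  0.3 -0.3]
travel units [0.01  0.006 0.399] turn units z -0.025
246 201 62.0 deck [-0.026  0.07 ] slot [-0.022  0.06 ]
165 169 192.0 deck [0.149 0.026] slot [0.163 0.014]
184 163 194.0 deck [0.113 0.009] slot [ 0.125 -0.004]
```

```bash
python3 -m handwheel '[{"travel":[0.01,0.005,0.09],"dr":[0,0,0]},{"travel":[0,0,0.12],"dr":[0,0,0]},{"travel":[0,0,0.12],"dr":[0,0,0]},{"travel":[0,0,0.04],"dr":[0,0,0]},{"travel":[0,0,0],"dr":[0,0,0]}]'
python3 - <<'E'
from h import *
st((0,.044),.070,-20)
E
```

```text
time_s: 10.88
eef_pos: [0.4509, -0.0382, 0.0742]
eef_rot: [0.013, 0.85, 0.526, -0.003]
wrist_force: [-1.7, 0.1, 1.0]
opening: 0.193
t 10.88 b [-0.0751  0.0768] z 0.0742 yaw -17.4 tilt [ 0.009 -0.025 -1.   ] open 0.19 F [-1.7  0.1  1. ]
travel units [0.543 0.058 0.02 ] turn units z 0.086
```

```bash
python3 -m handwheel '[{"travel":[0.04,0.005,0.03],"dr":[0,0,0.04]},{"travel":[0.05,0.005,0],"dr":[0,0,0.04]},{"travel":[0.05,0.005,0],"dr":[0,0,0]},{"travel":[0.05,0.005,0],"dr":[0,0,0]},{"travel":[0.05,0.005,0],"dr":[0,0,0]},{"travel":[0.05,0.005,0],"dr":[0,0,0]},{"travel":[0.05,0.005,0],"dr":[0,0,0]},{"travel":[0.05,0.005,0],"dr":[0,0,0]},{"travel":[0.03,0.005,0],"dr":[0,0,0]}]'
python3 - <<'E'
from h import *
st((.05,.02),.070,-20)
sideview("pics/s7.png")
E
```

```text
time_s: 11.63
eef_pos: [0.4914, 0.0176, 0.0722]
eef_rot: [0.014, 0.859, 0.512, -0.001]
wrist_force: [0.1, 0.7, 0.7]
opening: 0.187
t 11.63 b [-0.0135  0.0456] z 0.0722 yaw -19.3 tilt [ 0.012 -0.026 -1.   ] open 0.19 F [0.1 0.7 0.7]
travel units [0.456 0.021 0.007] turn units z 0.024
crop 372 58 38.5 [ 0.232 -0.103]
```

View pics/s7.png

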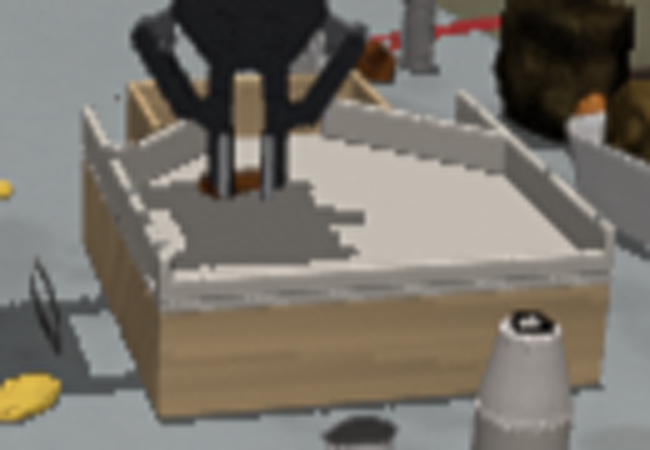

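The piece is at crop (232,185), about board (0.01,0.045), a little left of the fork axis. I'll back off and re-aim on the line from the piece to the gate.

```bash
python3 -m handwheel '[{"travel":[-0.07,0,0],"dr":[0,0,0]},{"travel":[-0.05,0,0],"dr":[0,0,0.12]},{"travel":[0,-0.05,0],"dr":[0,0,0.14]},{"travel":[0,-0.02,0],"dr":[0,0,0]},{"travel":[0,0,0],"dr":[0,0,0]}]'
python3 - <<'E'
from h import *
st((-.026,.063),.070,-27)
E
```

```text
time_s: 12.1
eef_pos: [0.4726, 0.0059, 0.0718]
eef_rot: [0.014, 0.892, 0.452, -0.001]
wrist_force: [-0.4, 0.7, -0.1]
opening: 0.189
t 12.1 b [-0.028   0.0623] z 0.0718 yaw -27.1 tilt [ 0.011 -0.026 -1.   ] open 0.19 F [-0.4  0.7 -0.1]
travel units [ 0.01  -0.011  0.011] turn units z -0.003
```

```bash
python3 -m handwheel '[{"travel":[0.04,-0.005,0.012],"dr":[0,0,0]},{"travel":[0.05,0,0],"dr":[0,0,0]},{"travel":[0.05,0,0],"dr":[0,0,0]},{"travel":[0.05,0,0],"dr":[0,0,0]},{"travel":[0.05,0,0],"dr":[0,0,0]},{"travel":[0.05,0,0],"dr":[0,0,0]},{"travel":[0.05,0,0],"dr":[0,0,0]},{"travel":[0.05,0,0],"dr":[0,0,0]},{"travel":[0.03,0,0],"dr":[0,0,0]}]'
python3 - <<'E'
from h import *
st((.09,.0),.070,0)
sideview("pics/s8.png")
E
```

```text
time_s: 12.85
eef_pos: [0.5136, 0.0618, 0.0689]
eef_rot: [0.015, 0.89, 0.455, -0.001]
wrist_force: [-0.0, -0.2, 0.5]
opening: 0.194
t 12.85 b [0.0336 0.0307] z 0.0689 yaw -26.7 tilt [ 0.012 -0.027 -1.   ] open 0.19 F [-0.  -0.2  0.5]
travel units [ 0.428  0.014 -0.013] turn units z -0.891
crop 370 55 49.5 [ 0.238 -0.103]
```

View pics/s8.png

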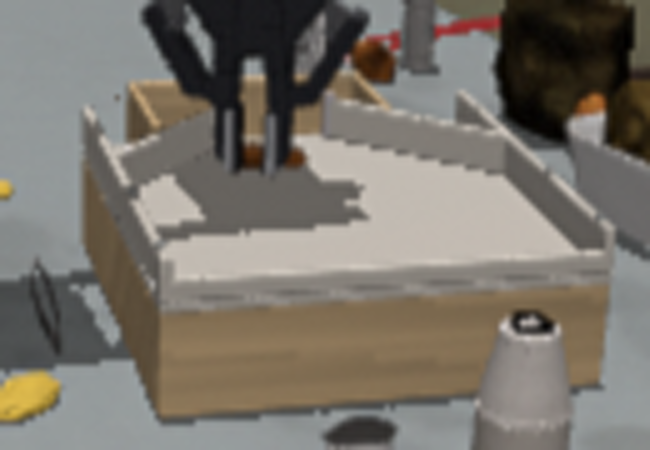

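The third piece is ahead of the fork at crop (270,157), about board (0.055,0.015). One more re-aim, then through the gate.

```bash
python3 -m handwheel '[{"travel":[-0.07,0,0],"dr":[0,0,0]},{"travel":[-0.05,0,0],"dr":[0,0,-0.15]},{"travel":[0,0.06,0],"dr":[0,0,-0.2]},{"travel":[0,0.05,0],"dr":[0,0,-0.14]},{"travel":[0,0,0],"dr":[0,0,0]}]'
python3 - <<'E'
from h import *
st((.015,.021),.070,-12)
st((.09,.003),.070,-12)
E
```

```text
time_s: 13.32
eef_pos: [0.5152, 0.038, 0.0688]
eef_rot: [0.014, 0.821, 0.571, -0.004]
wrist_force: [-0.2, -0.2, 0.4]
opening: 0.191
t 13.32 b [0.0104 0.0253] z 0.0688 yaw -11.2 tilt [ 0.01  -0.027 -1.   ] open 0.19 F [-0.2 -0.2  0.4]
travel units [ 0.036  0.022 -0.008] turn units z 0.026
t 13.32 b [0.0104 0.0253] z 0.0688 yaw -11.2 tilt [ 0.01  -0.027 -1.   ] open 0.19 F [-0.2 -0.2  0.4]
travel units [ 0.549  0.043 -0.019] turn units z 0.026
```

```bash
python3 -m handwheel '[{"travel":[0.02,0.022,-0.008],"dr":[0,0,0.02]},{"travel":[0.05,0.003,0],"dr":[0,0,0]},{"travel":[0.05,0.003,0],"dr":[0,0,0]},{"travel":[0.05,0.003,0],"dr":[0,0,0]},{"travel":[0.05,0.003,0],"dr":[0,0,0]},{"travel":[0.05,0.003,0],"dr":[0,0,0]},{"travel":[0.05,0.003,0],"dr":[0,0,0]},{"travel":[0.05,0,0],"dr":[0,0,0]},{"travel":[0.05,0,0],"dr":[0,0,0]},{"travel":[0.05,0,0],"dr":[0,0,0]},{"travel":[0.03,0,0],"dr":[0,0,0]},{"travel":[0,0,0],"dr":[0,0,0]}]'
python3 - <<'E'
from h import *
st((.09,.0),.070,0)
sideview("pics/s9.png")
E
```

```text
time_s: 14.32
eef_pos: [0.549, 0.114, 0.0678]
eef_rot: [0.013, 0.826, 0.563, -0.004]
wrist_force: [-0.2, -0.8, -0.2]
opening: 0.189
t 14.32 b [0.0908 0.0039] z 0.0678 yaw -12.4 tilt [ 0.008 -0.026 -1.   ] open 0.19 F [-0.2 -0.8 -0.2]
travel units [ 0.     0.027 -0.014] turn units z -0.412
crop 370 55 48.5 [ 0.238 -0.103]
```

No brown is left on the deck in the side mask. I've used up the picture views, so I'll retreat clear and check by numbers.

```bash
python3 -m handwheel '[{"travel":[-0.08,0,0],"dr":[0,0,0]},{"travel":[0,0,-0.2],"dr":[0,0,0]},{"travel":[0,0,-0.25],"dr":[0,0,0]},{"travel":[0,0,-0.2],"dr":[0,0,0]},{"travel":[-0.25,0,-0.05],"dr":[0,0,0]},{"travel":[-0.25,0,-0.05],"dr":[0,0,0]},{"travel":[-0.25,0,0],"dr":[0,0,0]},{"travel":[-0.25,0,0],"dr":[0,0,0]},{"travel":[-0.25,0,0],"dr":[0,0,0]},{"travel":[-0.25,0,0],"dr":[0,0,0]},{"travel":[-0.2,0,0],"dr":[0,0,0]},{"travel":[0,0,0],"dr":[0,0,0]},{"travel":[0,0,0],"dr":[0,0,0]}]'
python3 - <<'E'
from h import *
st()
im=viewer.camera("top");cv2.imwrite("pics/end.png",im[:,:,::-1])
for c in blobs(im,box=(140,315,100,235)):
    (u,v),s,a=cv2.minAreaRect(c);print(round(u),round(v),np.round(s,1),cv2.contourArea(c),"deck",tob(ray("top",(u,v),.072)).round(3),"slot",tob(ray("top",(u,v),.012)).round(3))
print("gate edge px z.065",[proj("top",np.append(tow((.1,y)),.065)).round(1) for y in(-.028,0,.028)])
a=cv2.imread("pics/top0.png").astype(int)[:,:,::-1];d=np.abs(a-im).max(2)
for n,(u0,u1,v0,v1) in dict(cone=(325,355,145,178),loupe=(320,340,186,210),tweezers=(193,260,234,252)).items(): print(n,d[v0:v1,u0:u1].max(),(d[v0:v1,u0:u1]>40).mean().round(3))
E
```

```text
time_s: 15.45
eef_pos: [0.4376, -0.1525, 0.1921]
eef_rot: [0.016, 0.827, 0.562, -0.008]
wrist_force: [0.2, 0.0, -0.4]
opening: 0.192
t 15.45 b [-0.19    0.0718] z 0.1921 yaw -12.5 tilt [ 0.006 -0.035 -0.999] open 0.19 F [ 0.2  0.  -0.4]
165 169 [17.  14.8] 193.0 deck [0.149 0.026] slot [0.163 0.014]
184 164 [23. 13.] 222.5 deck [0.113 0.01 ] slot [ 0.126 -0.003]
gate edge px z.065 [array([193.5, 147.4]), array([191.3, 160.4]), array([189.1, 173.5])]
cone 104 0.365
loupe 96 0.352
tweezers 70 0.012
```

The top mask finds only two blobs in the slot, so the third may be stacked on the second. I'll check the extents and the gate region in the side view.

```bash
python3 -m handwheel '[{"travel":[-0.1,0.2,-0.15],"dr":[0,0,0]},{"travel":[-0.1,0.2,-0.15],"dr":[0,0,0]},{"travel":[-0.1,0.2,-0.15],"dr":[0,0,0]},{"travel":[-0.1,0.2,-0.1],"dr":[0,0,0]},{"travel":[0,0.2,0],"dr":[0,0,0]},{"travel":[0,0,0],"dr":[0,0,0]}]'
python3 - <<'E'
from h import *
st()
def m(im): return cv2.inRange(cv2.cvtColor(im,cv2.COLOR_RGB2HSV),(3,80,20),(16,255,200))
p3=cv2.imread("pics/p3.png")[:,:,::-1].copy();e=viewer.camera("top");cv2.imwrite("pics/end2.png",e[:,:,::-1])
for n,i in(("p3",p3),("end",e)):
    print(n)
    for r in m(i)[154:180,150:200]: print("".join(".#"[x>0] for x in r))
d=np.abs(p3.astype(int)-e).max(2)[130:200,145:200];ys,xs=np.where(d>40);print("changed",len(xs),(xs.min()+145,xs.max()+145,ys.min()+130,ys.max()+130) if len(xs) else 0)
s=m(viewer.camera("side"));s0=m(cv2.imread("pics/side0.png")[:,:,::-1].copy())
print("side deck/gate px now,start",(s[160:212,232:335]>0).sum(),(s0[160:212,232:335]>0).sum())
ys,xs=np.where(s[160:212,232:335]);print(sorted(set(zip((xs+232).tolist(),(ys+160).tolist())))[:40])
E
```

```text
time_s: 16.0
eef_pos: [0.5541, -0.2557, 0.2724]
eef_rot: [0.008, 0.825, 0.565, -0.01]
wrist_force: [-1.7, 0.6, -0.8]
opening: 0.193
t 16.0 b [-0.2735 -0.0595] z 0.2724 yaw -12.1 tilt [-0.008 -0.025 -1.   ] open 0.19 F [-1.7  0.6 -0.8]
p3Traceback (most recent call last):
  File "<stdin>", line 7, in <module>
  File "<stdin>", line 7, in <genexpr>
TypeError: string indices must be integers, not 'numpy.bool'
```

```bash
python3 - <<'E'
from h import *
def m(im): return cv2.inRange(cv2.cvtColor(im,cv2.COLOR_RGB2HSV),(3,80,20),(16,255,200))
p3=cv2.imread("pics/p3.png")[:,:,::-1].copy();e=cv2.imread("pics/end2.png")[:,:,::-1].copy()
for n,i in(("p3",p3),("end",e)):
    print(n)
    for r in m(i)[152:182,152:200]: print("".join("#" if x else "." for x in r))
d=np.abs(p3.astype(int)-e).max(2)[130:200,145:200];ys,xs=np.where(d>40);print("changed",len(xs),(xs.min()+145,xs.max()+145,ys.min()+130,ys.max()+130) if len(xs) else 0)
s=m(viewer.camera("side"))[160:212,232:335];s0=m(cv2.imread("pics/side0.png")[:,:,::-1].copy())[160:212,232:335]
print("side px now,start",(s>0).sum(),(s0>0).sum());ys,xs=np.where(s);print(list(zip((xs+232).tolist(),(ys+160).tolist()))[:40])
E
```

```text
p3
.................................#..............
...............................###..............
..............................####..............
.............................#####..###.........
............................######.#####........
............................############........
............................############........
...........####............############.........
..........######...........############.........
.........########..........############.........
........#########..........############.........
........##########........#############.........
.......############.......############..........
.......############.......############..........
......##############......############..........
.......##############.....############..........
.......##############.....#.##########..........
.......##############......###########..........
.......##############......#########............
.......##############......########.............
.......#############........#######.............
........############........#######.............
........###########
[... 1725 characters left out ...]
.......................
..............#.................................
................................................
changed 150 (np.int64(177), np.int64(199), np.int64(151), np.int64(199))
side px now,start 86 336
[(285, 160), (286, 160), (287, 160), (288, 160), (289, 160), (290, 160), (291, 160), (292, 160), (293, 160), (285, 161), (286, 161), (287, 161), (288, 161), (289, 161), (290, 161), (291, 161), (292, 161), (293, 161), (324, 161), (285, 162), (286, 162), (287, 162), (288, 162), (289, 162), (290, 162), (291, 162), (292, 162), (293, 162), (330, 162), (286, 163), (287, 163), (288, 163), (289, 163), (290, 163), (291, 163), (292, 163), (293, 163), (286, 164), (287, 164), (288, 164)]
```

```bash
python3 - <<'E'
from h import *
h=cv2.cvtColor(viewer.camera("side"),cv2.COLOR_RGB2HSV);s=cv2.inRange(h,(3,80,20),(16,255,200))
print("brown on deck+gate, side:",(s[166:212,232:320]>0).sum(),"gate window u255-284 v158-190:",(s[158:190,255:285]>0).sum())
a=cv2.imread("pics/side0.png").astype(int);b=cv2.cvtColor(h,cv2.COLOR_HSV2BGR)
d=np.abs(a-b).max(2)
for n,(u0,u1,v0,v1) in dict(cone=(308,331,210,246),loupe=(277,297,232,246),tweezers=(218,230,200,224)).items(): print("side",n,(d[v0:v1,u0:u1]>50).mean().round(3))
d=np.abs(cv2.imread("pics/top0.png").astype(int)-cv2.imread("pics/end2.png")).max(2)
for n,(u0,u1,v0,v1) in dict(cone=(325,355,145,178),loupe=(320,340,186,210),tweezers=(193,260,234,252)).items(): print("top",n,(d[v0:v1,u0:u1]>50).mean().round(3))
E
```

```text
brown on deck+gate, side: 16 gate window u255-284 v158-190: 1
side cone 0.0
side loupe 0.118
side tweezers 0.0
top cone 0.199
top loupe 0.038
top tweezers 0.002
```

```bash
python3 -c "
from bench import ctrl
print(ctrl.hand_in(), ctrl.get_obs()['time_s'])"
```

```text
the job is handed in; nothing more can be done
the job is handed in; nothing more can be done
```

I pushed all three amber pieces through the gate with the fingertips, one at a time, and handed the job in at about 16 s of the 64 s allowed. The middle piece went first, then the far one, then the one nearest the tweezers. Each of the first two was gone from the deck before I started on the next, and no piece was picked up.

**Pieces:** After the last push, the side view shows no piece on the deck. It has 16 brown pixels in that region and one at the gate, which I take to be the rock behind the board.

The top view shows two separate brown patches in the slot, not three. The one nearer the gate grew and changed shape after the last push, so I read it as the third piece lying on top of the second. I could not confirm this by eye because the 12-picture limit was used up. I also did not measure how high that piece sits.

**Cone, loupe and tweezers:** I never moved the arm down near them.
- **Tweezers:** unchanged in both views.
- **Cone:** unchanged in the side view. About 20% of its pixels differ in the top view, where I think the arm or its shadow lies.
- **Loupe:** about 12% of its pixels differ in the side view and 4% in the top view, which I also put down to the arm's shadow.

The wrist force stayed below about 2 N at every reading. The arm was clear of everything when I handed in.

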